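Check the bench photometer with the glass reference cell

TASK

First turn the photometer's numbered filter collar until it rests in its click at 3. Then take the rectangular glass reference cell from the dark grey tray, with the fingers on its two broad frosted faces only (never on the clear windows at its narrow ends), and hold it upright and level in the middle of the gap between lamp and detector, with the light beam passing lengthwise through the middle of both windows and the cell touching nothing but the fingers. Finish while still holding it there, and do not disturb the other things on the bench or in the tray.

Things in the scene. Friction and masses are not known exactly. Their poses are not given: they have to be found in the camera images.
- photometer: Fixed bench photometer; origin on the table under the middle of the gap. Its y runs along the beam from black detector housing (y -130 to -50 mm, 80 wide) to grey lamp housing (y 50 to 175, 90 wide); flat tops 95 mm high. 28 mm lens rings leave a free gap y -45 to 45, open above and on both x sides. Base plate 110 x 320 x 12 mm. The filter collar stands on the lamp housing at x 0, y +125.
- beam_mid (a point): The middle of the light beam in the gap, half-way between lamp and detector, 70 mm above the table; axes as the photometer's, the beam runs along y. The beam is about 4 mm thick and horizontal.
- collar_grip (a point): On the vertical axis of the filter collar, at the height to grip: 25 mm above the lamp housing's top, 121 mm above the table. The collar is an upright ribbed cylinder, 40 mm diameter, 36 mm high (96 to 132 mm above the table); a pinch from above across any diameter turns it. Nothing else stands on the housing. These axes turn with the collar.
- collar (a joint): Collar angle, rad, growing counter-clockwise from above. Clicks: 1 at 0.0, 2 at 0.6, 3 at 1.2, 4 at 1.8 (stops just beyond 1 and 4); between them it springs to the nearer, under 0.2 N m. Starts at 1 or 2. The white line on its top, centre to rim, points at the number on the ring (from the far side 1 to 4 run left to right); it points at angle joint - 0.9 from the photometer's x axis.
- cell_centre (a point): Centre (half-way up) of the glass reference cell, a solid loose block standing in the tray: 20 (its x) by 42 (its y) by 50 mm high (z), about 80 g, the only long rectangular block there. The two broad faces (20 mm apart along x) are frosted, whitish: grip these. The narrow ends (+y, -y) are the clear, dark-looking windows; either may face the lamp.
- cell: The same glass reference cell with its windows; origin at the centre of its underside, 25 mm below the centre, axes as for its centre.
- window_a: Clear window on the cell's +y end, a pane 15 mm wide, 44 mm high, 1.4 mm thick; origin at its centre, 20.7 mm from the cell's centre. Not to be touched by the fingers.
- window_b: The same window on the cell's -y end.
- tray: Dark grey plastic tray, fixed, 250 (x) by 120 (y) mm, lip 10 mm high, floor 4 mm thick; origin under its centre on the table. Three things stand in a row along its x, about 75 mm apart, in any order: reference cell, small cuvette, vial.
- small_cuvette: Bystander in the tray: square capped cuvette 13.5 by 13.5 by 51 mm high, loose; origin at the centre of its underside.
- vial: Bystander in the tray: round glass vial, 24 mm diameter, 48 mm high, loose; origin at the centre of its underside.
- amber_bottle: Bystander: amber bottle, 68 mm diameter, 125 mm high; origin at the centre of its underside.
- blue_cap_bottle: Bystander: clear bottle with blue cap, 60 mm diameter, 100 mm high; origin at the centre of its underside.
- tip_box: Bystander: box of pipette tips, 85 by 120 by 50 mm; origin at the centre of its underside.
- marker: Bystander: marker pen lying on the table, 125 mm long (its x), 13 mm thick; origin on its underside.
- note_block: Bystander: block of paper notes 75 by 75 by 18 mm; origin at the centre of its underside.
Not all that is in view belongs to the job. Several things look just like the cell: the one meant starts nearest to the robot's base.

How it is judged (in metres and radians):
On the way, in this order (a step that is already met when the one before it is completed fails the run):
1. the collar rests in its click at 3 while the cell still stands in the tray (value of joint collar between 1.05 and 1.35 rad and velocity of joint collar between -0.1 and 0.1 rad/s and distance of cell_centre from where it was at the start of the episode below 0.015 m), for 0.3 s.
2. the cell is lifted off the tray by its frosted faces (height (world z) of cell_centre above 0.05 m and contact force between the fingers and cell above 0.5 N and contact force between cell and tray below 0.1 N), for 0.1 s.
At the end, for the whole second after the job is handed in: Collar at 3 (within 0.15 rad); the cell held by the fingers on its frosted faces, clear of the photometer, upright and along the beam (each within 10 degrees), its centre within 6 mm sideways, 12 mm in height and 15 mm along the beam of the middle of the gap, through the last second (value of joint collar between 1.05 and 1.35 rad and x of cell_centre in the frame of photometer between -0.006 and 0.006 m and y of cell_centre in the frame of photometer between -0.015 and 0.015 m and z of cell_centre in the frame of photometer between 0.058 and 0.082 m and angle between the y axis of cell_centre and the y axis of beam_mid, either way round below 0.17 rad and angle between cell_centre's own z axis and vertical below 0.17 rad and contact force between the fingers and cell above 1 N and contact force between cell and photometer below 0.2 N and contact force between the fingers and window_a below 0.3 N and contact force between the fingers and window_b below 0.3 N); the arm keeps its last pose, push and grip.
It fails at once if the fingers press on a clear window of the cell (contact force between the fingers and window_a above 0.5 N or contact force between the fingers and window_b above 0.5 N).
It fails at once if a bystander is disturbed (moved over 30 mm) (distance of any of small_cuvette, vial, amber_bottle, blue_cap_bottle, tip_box, marker, note_block from where it was at the start of the episode above 0.03 m).
It also fails if it takes over 53 s, if anything falls off the work surface, if the arm or the gripper's body presses on something with over 40 N, if the wrist force passes 120 N, or if a joint passes its speed limit or range.

ROBOT

A 6-joint arm with a two-finger parallel gripper is mounted at the origin on the work surface. World frame = base frame: x ahead of the robot, y to its left, z up, the work surface at z = 0. Lengths are in m, angles in degrees, forces in N, time in s.
With the tool pointing down it reaches from about 0.3 to 0.75 m from the base axis. Payload 8.5 kg.
Tool frame: the origin (TCP) lies at the very end of the fingers, on their centre line; the grasp point (between the pads) lies 19 mm behind it (env.grip_point_offset is the distance from the TCP to the grasp point, in m); z points along the fingers, y is the direction in which the jaws open and shut (so a half turn about z gives the same grasp; the last joint's range is limited). The gripper opens to 85 mm and grips with 20 to 120 N. Pads are 22 mm wide; open, the fingers measure 114 mm over their backs; the gripper's body (76 mm by 85 mm) begins 54 mm behind the grasp point. The pads swing forward as they close: fully open they stand 13 mm farther back than shut.
Start: joints at [-81.377, 21.807, 74.336, -0, 83.858, -12.336], TCP at [0.197, -0.514, 0.231] pointing down, gripper open.
Joint ranges: [-178.18, 178.18], [-50.72, 133.34], [12.68, 142.11], [-81.47, 261.47], [9.98, 163.14], [-165.26, 165.26]. Speed limits (degrees/s): [136.94, 136.94, 180, 180, 180, 180].

INTERFACE

Orientations are given as a 3x3 rotation matrix whose columns are the frame's x, y, z axes.
In Python, from rig import env gives the robot as it stands.
- The arm moves only by the tool move_arm, never from a script. Its argument "moves" is a list of rows, each a list of 4 numbers: the shift along the tool's x, y, z in mm, then the turn about the tool's z in rad. In form: [[tx, ty, tz, spin], ...]. A call has 1 to 20 rows; each row is the pose to reach, as a shift and turn from the pose commanded when the call began, along the tool's axes at that moment; what a row does not reach only later rows make up. A row lasts 1/10 s, in which the tool goes at most 50 mm and 8.59 degrees, less where a joint would pass 70% of its speed; a pose out of reach is approached as far as the arm can. A call with a gripper value outside its range is refused whole. "grip" is the closure, from 0 (fully open) to 1 (shut), set as the call begins (left out, the last holds). The fingers move at their own pace and stop on an object; "grip_force" is the grip in N (left out, the last holds). Time passes only in rows, so rows that repeat a pose let the fingers close. It gives the time, the measured TCP pose, the force and the opening at its end, in the units of the state.
- env.observe(): the state, without advancing time (a new reading comes with each control period).
- env.get_image(name): name is "scene" or "top" or "wrist"; returns the picture (400x640x3 uint8, red, green, blue); there is no depth.
- env.get_calibration(name): a dict with "fovy" (degrees; the focal length in pixels is half the picture's height over the tangent of half this angle, whatever the lens; pixels are square), "cx", "cy" (the principal point, pixels), "extrinsics" (4x4, takes a point from world to camera coordinates); the wrist camera has in their place "tool_from_camera" (4x4, takes a point from camera to tool coordinates, whose origin is the TCP and whose axes are the flange's). Camera axes: x right, y up, looking along -z (the intrinsics and any distortion apply to the point x, -y, -z); pixel columns grow to the right and rows downward; lengths in m; the calibration is good to about 2 mm. A picture is of the moment at which its call begins: read the wrist's pose just before it. get_calibration takes no time and is no camera call.
- env.close_job(): hands the job in, once; it reports no verdict.
Trained networks look in the newest picture that a camera, given by its name, has taken for a name from the list of things; names that differ only in an ending like _2 or _b are one class to them, and where a whole thing is asked for, a point or a joint stands for the part that bears it (a point fixed in the world has none). Each returns a list of dicts, best first, with "conf" (0 to 1); they miss things now and then, are a little off and sometimes report something else, mostly with a low value. They report only what shows in the picture. A call takes as long as a camera call. They do not tell look-alikes from the thing itself.
- env.silhouettes(camera, name): "region" (400x640 bool, what is visible of it) and "point" ([row, column] in pixels, amid what is visible of it).
- env.tip_of(camera, name): "point" ([row, column] in pixels: a listed point, or the origin of a listed thing).
The state is a dict: "time_s": time; "q": joint angles; "qvel": joint speeds; "joint_efforts": joint torques, N m; "position": TCP position; "tool_rot": TCP orientation; "ft_force": force on the tool from outside, world axes, zero at the start; "wrist_torque": the same for the moment, N m; "grip_width": finger opening in m.
Only numpy, scipy, OpenCV 4.12 (cv2) and the standard library are available. Lean on these libraries where they do the work, as an engineer would, in place of code of your own. Each camera call takes 0.05 s, during which the arm holds its last target.

## Working session

There is one attempt and no reset: what is moved stays moved. The work goes in short steps, Python scripts to look and compute and a tool call to move; the robot and the scene stay as the last step left them, time stands still between calls to the robot, and variables do not carry over. Pictures are saved under pics/ and viewed, and the job is handed in when it is done.

Besides the shell and the picture viewer there is one more tool, called after ">>>" in YAML: its name, and indented under it one key for each argument. move_arm: Moves the arm, as the interface text tells. Its arguments: {"type":"object","properties":{"moves":{"type":"array"},"grip":{"type":"number"},"grip_force":{"type":"number"}},"required":["moves"]}

```bash
ls; mkdir -p pics
python3 - <<'E'
from rig import env
import cv2,numpy as np
s=env.observe(); print(s)
for n in ["scene","top","wrist"]:
    im=env.get_image(n); cv2.imwrite(f"pics/{n}0.png",im[:,:,::-1])
    print(n,env.get_calibration(n))
E
```

```text
pics
{'time_s': 0.0, 'q': array([-8.13763932e+01,  2.18419161e+01,  7.43852527e+01, -4.63284629e-04,
        8.38584591e+01, -1.23351876e+01]), 'qvel': array([ 0.02116579,  0.02951635,  0.0501966 , -0.02860612,  0.05533765,
       -0.11677512]), 'joint_efforts': array([ 7.75595508e-04, -4.48462486e+01, -2.31278765e+01, -7.39128473e-05,
        4.86427685e-03, -3.68621880e-07]), 'position': array([ 0.19668871, -0.51331037,  0.23070017]), 'tool_rot': array([[ 9.33837638e-01,  3.57697096e-01, -2.32036043e-04],
       [ 3.57697035e-01, -9.33836523e-01,  1.47638628e-03],
       [ 3.11415354e-04, -1.46170368e-03, -9.99998883e-01]]), 'ft_force': array([-0.33907841,  0.38709276, -0.04795269]), 'wrist_torque': array([-0.0021429 , -0.04144003,  0.03200347]), 'grip_width': 0.08510291136276632}
scene {'fovy': 49.16919523201472, 'cx': 328.64813588250473, 'cy': 203.76651787353444, 'extrinsics': array([[-0.02990957,  0.9994164 , -0.01650078,  0.05218485],
       [-0.65015291, -0.006913  ,  0.75977194,  0.30872886],
       [ 0.75921447,  0.03345249,  0.64998025, -1.56705769],
       [ 0.        ,  0.        ,  0.        ,  1.        ]])}
top {'fovy': 57.58442372752477, 'cx': 316.96552241905255, 'cy': 198.88310361208713, 'extrinsics': array([[ 0.01697392, -0.99981594,  0.00894251, -0.0553148 ],
       [ 0.98017214,  0.01840503,  0.19729125, -0.58209399],
       [-0.19741952,  0.00541639,  0.98030413, -0.88226682],
       [ 0.        ,  0.        ,  0.        ,  1.        ]])}
wrist {'fovy': 58.172481565495026, 'cx': 327.2602096812981, 'cy': 198.92011345895327, 'tool_from_camera': array([[ 7.95463138e-04,  9.57341032e-01,  2.88959367e-01,
         7.33970686e-02],
       [ 9.99999305e-01, -5.09978405e-04, -1.06326137e-03,
        -1.44902854e-03],
       [-8.70540703e-04,  2.88960012e-01, -9.57340772e-01,
        -1.42806182e-01],
       [ 0.00000000e+00,  0.00000000e+00,  0.00000000e+00,
         1.00000000e+00]])}
```

View pics/scene0.png

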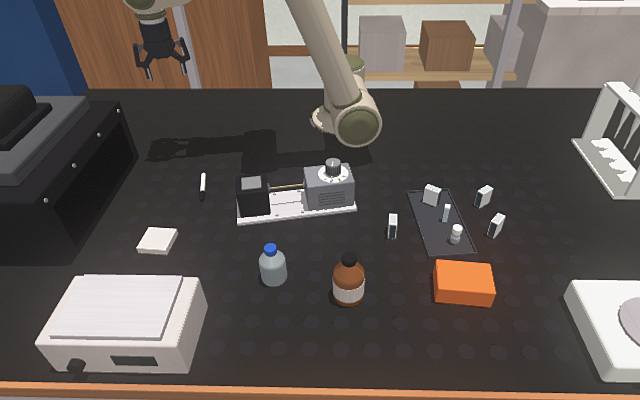

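View pics/top0.png

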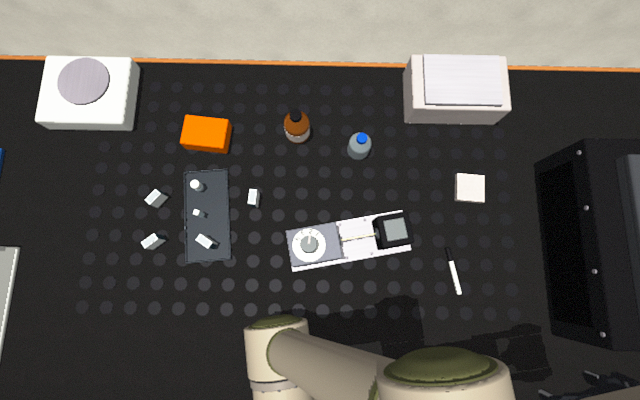

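View pics/wrist0.png

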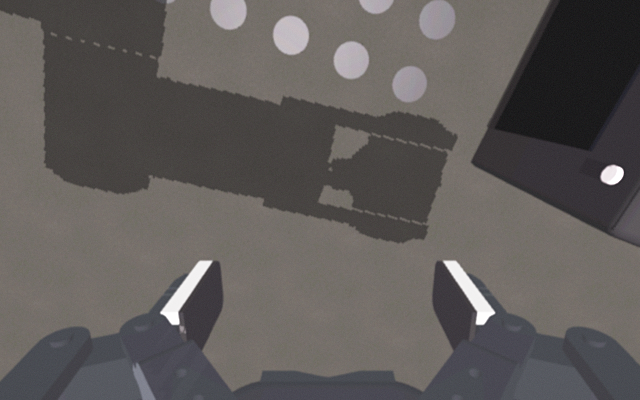

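The scene view shows the photometer at about (300,195) and the tray at about (440,220). The top view shows the collar at (309,243) and the cell in the tray at (205,241). The cell's look-alikes stand outside the tray.

```bash
cat > h.py <<'E'
from rig import env
import numpy as np, cv2
def cam(name, s=None):
    c=env.get_calibration(name)
    f=200/np.tan(np.radians(c['fovy']/2))
    if name=='wrist':
        T=np.eye(4); T[:3,:3]=s['tool_rot']; T[:3,3]=s['position']
        E=np.linalg.inv(T@c['tool_from_camera'])
    else: E=c['extrinsics']
    return f,c['cx'],c['cy'],E
def ray(C,p):
    f,cx,cy,E=C; r,c=p
    d=np.array([(c-cx)/f,-(r-cy)/f,-1.0]); R=E[:3,:3]
    o=-R.T@E[:3,3]; d=R.T@d; return o,d/np.linalg.norm(d)
def atz(C,p,z):
    o,d=ray(C,p); return o+d*(z-o[2])/d[2]
def tri(rs):
    A=sum(np.eye(3)-np.outer(d,d) for o,d in rs); b=sum((np.eye(3)-np.outer(d,d))@o for o,d in rs)
    X=np.linalg.solve(A,b); return X,[float(np.linalg.norm((np.eye(3)-np.outer(d,d))@(X-o))) for o,d in rs]
def proj(C,X):
    f,cx,cy,E=C; q=E[:3,:3]@np.asarray(X)+E[:3,3]
    return (cy-f*q[1]/-q[2], cx+f*q[0]/-q[2])
E
python3 - <<'E'
from h import *
np.set_printoptions(precision=4,suppress=True)
s=env.observe()
cs={n:cam(n) for n in ('scene','top')}
for name in ['photometer','beam_mid','collar_grip','cell_centre','cell','tray','vial','small_cuvette']:
    print(name)
    pts={}
    for n in cs:
        pts[n]=env.tip_of(n,name)
        print(' ',n,[(np.round(d['point'],1),round(d['conf'],2),atz(cs[n],d['point'],{'beam_mid':.07,'collar_grip':.121,'cell_centre':.029,'cell':.004,'vial':.004,'small_cuvette':.004}.get(name,0))) for d in pts[n][:6]])
    for a in pts['scene'][:6]:
        for b in pts['top'][:6]:
            X,e=tri([ray(cs['scene'],a['point']),ray(cs['top'],b['point'])])
            if max(e)<.006: print('   tri',X,np.round(e,4))
print(env.observe()['time_s'])
E
```

```text
photometer
  scene []
  top [(array([241.8, 352.7]), 0.86, array([ 0.4789, -0.1432,  0.    ])), (array([235.1, 356.9]), 0.36, array([ 0.4971, -0.1546,  0.    ]))]
beam_mid
  scene [(array([186.4, 287.7]), 0.6, array([ 0.4875, -0.1448,  0.07  ])), (array([206. , 428.2]), 0.59, array([0.5629, 0.2135, 0.07  ]))]
  top [(array([237.4, 360.4]), 0.91, array([ 0.4844, -0.1551,  0.07  ]))]
   tri [ 0.4843 -0.1504  0.0678] [0.005 0.005]
collar_grip
  scene [(array([188.2, 288.2]), 0.46, array([ 0.5592, -0.1324,  0.121 ]))]
  top [(array([248.5, 307.9]), 0.72, array([ 0.4514, -0.0253,  0.121 ]))]
cell_centre
  scene [(array([225. , 498.5]), 0.69, array([0.5861, 0.3897, 0.029 ])), (array([195.2, 480.2]), 0.63, array([0.4692, 0.3715, 0.029 ])), (array([196.2, 428.7]), 0.55, array([0.4749, 0.2327, 0.029 ])), (array([244. , 158.7]), 0.55, array([ 0.6634, -0.444 ,  0.029 ])), (array([228.4, 388.7]), 0.5, array([0.6018, 0.1157, 0.029 ]))]
  top [(array([243.8, 153. ]), 0.78, array([0.4622, 0.3778, 0.029 ])), (array([238.4, 207.4]), 0.55, array([0.4786, 0.2382, 0.029 ])), (array([190.5, 466.6]), 0.5,
[... 1451 characters left out ...]
87.5, 197.7]), 0.53, array([0.6206, 0.2841, 0.    ])), (array([149.3, 359.2]), 0.31, array([ 0.74  , -0.1622,  0.    ]))]
   tri [0.542  0.2563 0.0023] [0.0046 0.0046]
vial
  scene [(array([237.6, 455. ]), 0.59, array([0.6068, 0.2825, 0.004 ])), (array([244.4, 158.5]), 0.56, array([ 0.6407, -0.4588,  0.004 ])), (array([202.3, 430.6]), 0.15, array([0.4708, 0.2417, 0.004 ]))]
  top [(array([185.5, 196.4]), 0.6, array([0.6252, 0.2868, 0.004 ]))]
   tri [0.6214 0.2794 0.0192] [0.0022 0.0022]
small_cuvette
  scene [(array([222. , 444.4]), 0.4, array([0.5497, 0.2659, 0.004 ]))]
  top [(array([213.1, 202.1]), 0.48, array([0.5488, 0.2651, 0.004 ]))]
   tri [0.549  0.2657 0.0032] [0.0004 0.0004]
0.95
```

>>> move_arm:
  moves:
    - [40,-30,-5,0]
    - [80,-60,-10,0]
    - [120,-90,-20,0]
    - [160,-120,-25,0]
    - [200,-150,-30,0]
    - [240,-180,-35,0]
    - [280,-210,-40,0]
    - [320,-240,-45,0]
    - [360,-270,-50,0]
    - [380,-290,-50,0]
    - [397,-302,-50,0]
    - [397,-302,-50,0]
    - [397,-302,-50,0]

```text
time_s: 2.25
position: [0.4593, -0.0896, 0.2813]
tool_rot: [[0.934, 0.358, -0.0], [0.358, -0.934, -0.0], [-0.0, 0.0, -1.0]]
ft_force: [-0.6, 0.6, -0.5]
grip_width: 0.0855
```

Run:
```python
from h import *
np.set_printoptions(precision=4,suppress=True)
s=env.observe(); print(s['position'],s['tool_rot'],s['q'],s['time_s'],abs(s['qvel']).max())
cv2.imwrite("pics/w1.png",env.get_image('wrist')[:,:,::-1])
C=cam('wrist',s)
for name,z in [('photometer',0),('beam_mid',.07),('collar_grip',.121),('cell_centre',.029),('cell',.004)]:
    print(name,[(np.round(d['point'],1),round(d['conf'],2),atz(C,d['point'],z)) for d in env.tip_of('wrist',name)[:4]])
```

```text
[ 0.4593 -0.0896  0.2813] [[ 0.9335  0.3585 -0.0002]
 [ 0.3585 -0.9335 -0.0002]
 [-0.0003  0.0001 -1.    ]] [-25.5714  11.4808  80.9321  -0.0156  87.5939  43.4221] 2.25 1.525614129500035
photometer [(array([151.9, 382.9]), 0.97, array([ 0.486, -0.149,  0.   ]))]
beam_mid [(array([162.1, 391.2]), 0.71, array([ 0.4864, -0.1464,  0.07  ]))]
collar_grip [(array([145.9, 257.4]), 0.55, array([ 0.4645, -0.0234,  0.121 ]))]
cell_centre [(array([33.9, 28.1]), 0.88, array([0.47  , 0.2385, 0.029 ]))]
cell [(array([37.1, 42.5]), 0.62, array([0.4687, 0.2427, 0.004 ]))]
```

View pics/w1.png

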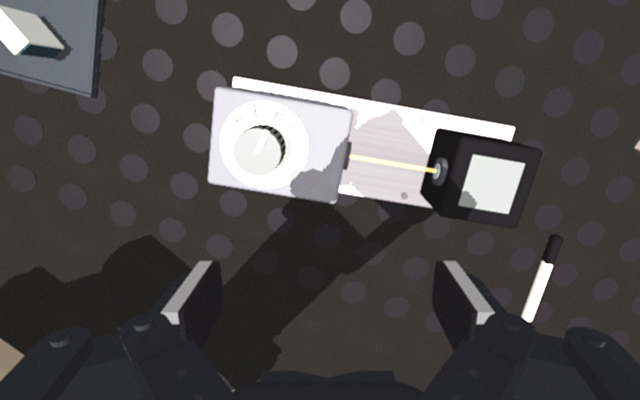

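The wrist view shows the collar at (260,148), the beam running from (350,157) to (437,170), and the tray cell at (30,35). I'll zoom in on the dial.

Run:
```python
import cv2
im=cv2.imread('pics/w1.png'); 
cv2.imwrite('pics/w1z.png',cv2.resize(im[75:215,195:375],None,fx=4.2,fy=4.2,interpolation=cv2.INTER_CUBIC))
cv2.imwrite('pics/w1z2.png',cv2.resize(im[120:235,335:560],None,fx=3.5,fy=3.5,interpolation=cv2.INTER_CUBIC))
```

```text
(no output)
```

View pics/w1z.png

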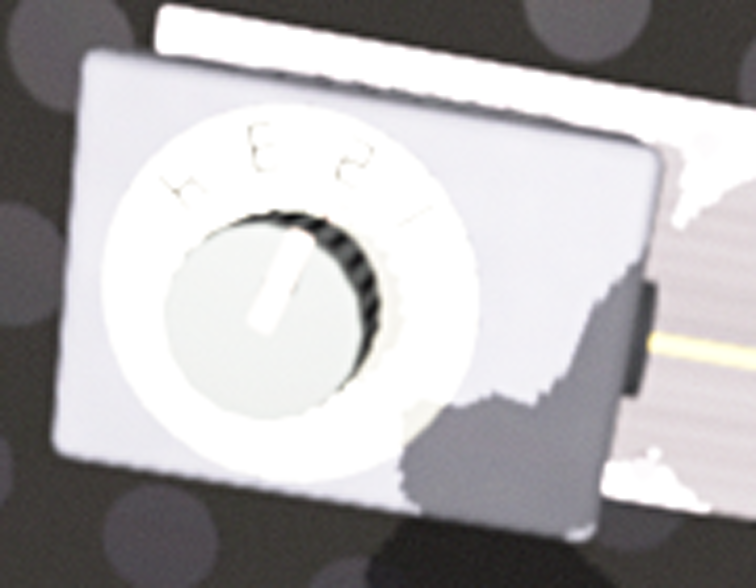

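View pics/w1z2.png

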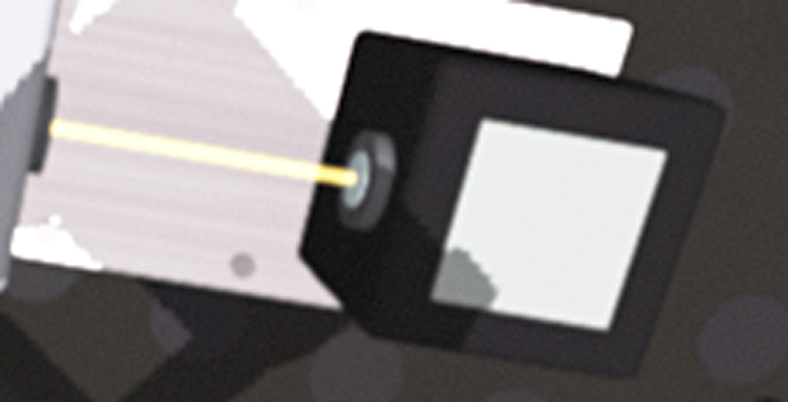

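Run:
```python
from h import *
np.set_printoptions(precision=4,suppress=True)
s=env.observe(); C=cam('wrist',s)
Z=lambda x,y:(75+y/4.2,195+x/4.2)
Y=lambda x,y:(120+y/3.5,335+x/3.5)
a=[atz(C,Z(*p),.095) for p in [(83,50),(660,148),(593,540),(53,457)]]; print('lamp',np.array(a))
b=[atz(C,Y(*p),.07) for p in [(50,127),(350,180)]]; print('beam',np.array(b))
d=[atz(C,Y(*p),.095) for p in [(484,120),(668,152),(610,330),(432,298)]]; print('det white',np.array(d),np.mean(d,0))
for p,q in [(a[1],a[0]),(a[2],a[3]),(b[1],b[0]),(d[1],d[0]),(d[2],d[3])]:
    v=p-q;v=-v; print('yaw(phot y - 90)',np.degrees(np.arctan2(-v[0],v[1])) , np.linalg.norm(v))
l=[atz(C,Z(*p),.132) for p in [(262,328),(303,233)]]; print('line',l,np.degrees(np.arctan2(*(l[1]-l[0])[[1,0]])))
n=[atz(C,Z(*p),.097) for p in [(183,190),(262,148),(353,160),(415,212)]]
dc=atz(C,Z(290,292),.096); print('dial centre',dc); 
for k in n: print(np.degrees(np.arctan2(*(k-dc)[[1,0]])))
```

```text
lamp [[ 0.495   0.0299  0.095 ]
 [ 0.5195 -0.0897  0.095 ]
 [ 0.4333 -0.1081  0.095 ]
 [ 0.4081  0.0124  0.095 ]]
beam [[ 0.4767 -0.1058  0.07  ]
 [ 0.4932 -0.1921  0.07  ]]
det white [[ 0.5228 -0.2089  0.095 ]
 [ 0.5326 -0.2585  0.095 ]
 [ 0.483  -0.2688  0.095 ]
 [ 0.4738 -0.2185  0.095 ]] [ 0.503  -0.2387  0.095 ]
yaw(phot y - 90) 11.585870238664748 0.12208725949608538
yaw(phot y - 90) 11.771636330670741 0.12309824295904179
yaw(phot y - 90) 10.854300328333462 0.08786911304760295
yaw(phot y - 90) 11.192704640412591 0.050601300006071374
yaw(phot y - 90) 10.434708871802165 0.05115425416320113
line [array([ 0.4611, -0.0271,  0.132 ]), array([ 0.4813, -0.0289,  0.132 ])] -4.947787832637543
dial centre [ 0.4626 -0.026   0.096 ]
65.48349802336982
28.75730197072204
-7.081924698496828
-37.24801826180736
```

The line points at 2 (joint about 0.62), so it needs +0.6 rad. I'll move above the collar and check its height from a second view.

>>> move_arm:
  moves:
    - [10,-20,25,0]
    - [20,-40,50,0]
    - [25,-58,75,0]
    - [25,-58,80,0]
    - [25,-58,80,0]
  grip: 0

```text
time_s: 3.05
position: [0.462, -0.0269, 0.2012]
tool_rot: [[0.934, 0.358, -0.001], [0.358, -0.934, -0.0], [-0.001, -0.0, -1.0]]
ft_force: [-0.3, -0.3, -0.4]
grip_width: 0.0855
```

Run:
```python
from h import *
np.set_printoptions(precision=4,suppress=True)
s=env.observe(); print(s['position'],s['q'],s['time_s'],abs(s['qvel']).max())
im=env.get_image('wrist')[:,:,::-1]
cv2.imwrite("pics/w2.png",im)
C=cam('wrist',s)
for name,z in [('collar_grip',.121),('photometer',0),('beam_mid',.07)]:
    print(name,[(np.round(d['point'],1),round(d['conf'],2),atz(C,d['point'],z)) for d in env.tip_of('wrist',name)[:4]])
```

```text
[ 0.462  -0.0269  0.2012] [-18.0299  14.6743  90.4482  -0.0159  74.9224  51.0044] 3.05 2.527756909911829
collar_grip [(array([207.8, 325.7]), 0.79, array([ 0.4612, -0.0248,  0.121 ]))]
photometer [(array([188.7, 453.8]), 0.65, array([ 0.4879, -0.1501,  0.    ]))]
beam_mid [(array([216.2, 479.9]), 0.79, array([ 0.4834, -0.1495,  0.07  ]))]
```

View pics/w2.png

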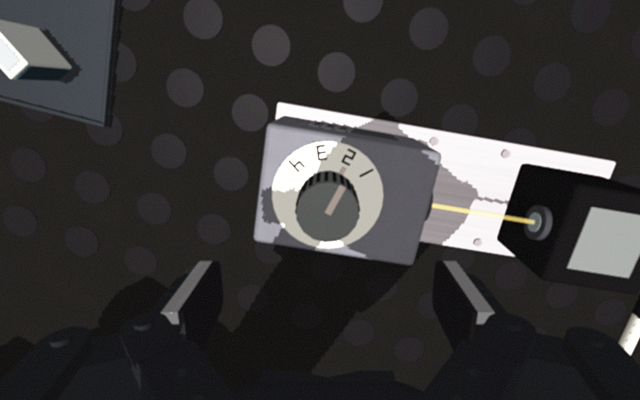

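Here the collar top is at about (327,211), with the line pointing at "2".

Run:
```python
from h import *
np.set_printoptions(precision=4,suppress=True)
s1=dict(position=np.array([.4593,-.0896,.2813]),tool_rot=np.array([[.9335,.3585,-.0002],[.3585,-.9335,-.0002],[-.0003,.0001,-1]]))
C1=cam('wrist',s1);C2=cam('wrist',env.observe())
print(tri([ray(C1,(151.2,257.9)),ray(C2,(211,327.5))]), atz(C2,(211,327.5),.132))
im=cv2.imread('pics/w2.png'); cv2.imwrite('pics/w2z.png',cv2.resize(im[120:260,250:430],None,fx=4.2,fy=4.2,interpolation=cv2.INTER_CUBIC))
```

```text
(array([ 0.4624, -0.0263,  0.1296]), [0.00025399830403069273, 0.00025399830403071105]) [ 0.4635 -0.026   0.132 ]
```

View pics/w2z.png

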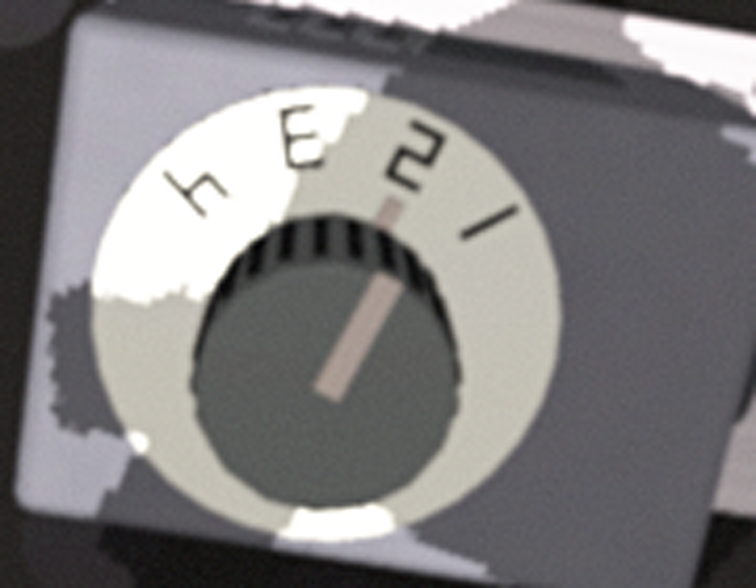

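The measured top height is 0.130, against 0.132 stated. Going down to grip.

>>> move_arm:
  moves:
    - [1,0,40,0]
    - [1,0,75,0]
    - [1,0,92,0]
    - [1,0,97,0]
    - [1,0,97,0]
  grip: 0

```text
time_s: 3.75
position: [0.4634, -0.0266, 0.1047]
tool_rot: [[0.934, 0.357, 0.0], [0.357, -0.934, -0.0], [0.0, 0.0, -1.0]]
ft_force: [-0.4, 0.6, 0.5]
grip_width: 0.0855
```

>>> move_arm:
  moves:
    - [0,0,0,0]
    - [0,0,0,0]
    - [0,0,0,0]
    - [0,0,0,0]
    - [0,0,0,0]
    - [0,0,0,0]
  grip: 1
  grip_force: 40

```text
time_s: 4.35
position: [0.4632, -0.0261, 0.1052]
tool_rot: [[0.934, 0.358, 0.001], [0.358, -0.934, -0.0], [0.001, 0.001, -1.0]]
ft_force: [-1.4, 1.0, 6.2]
grip_width: 0.0386
```

Gripped at 38.6 mm. Turning it counter-clockwise (negative spin).

>>> move_arm:
  moves:
    - [0,0,0,-0.05]
    - [0,0,0,-0.12]
    - [0,0,0,-0.2]
    - [0,0,0,-0.28]
    - [0,0,0,-0.36]
    - [0,0,0,-0.44]
    - [0,0,0,-0.52]
    - [0,0,0,-0.59]
    - [0,0,0,-0.62]
    - [0,0,0,-0.62]
    - [0,0,0,-0.62]
    - [0,0,0,-0.62]
    - [0,0,0,-0.62]

```text
time_s: 5.65
position: [0.4628, -0.0256, 0.1052]
tool_rot: [[0.552, 0.834, 0.0], [0.834, -0.552, 0.001], [0.001, 0.0, -1.0]]
ft_force: [-2.4, 3.9, 8.3]
grip_width: 0.0391
```

>>> move_arm:
  moves:
    - [0,0,0,0]
    - [0,0,0,0]
    - [0,0,0,0]
    - [0,0,0,0]
    - [0,0,0,0]
  grip: 0

```text
time_s: 6.15
position: [0.463, -0.0262, 0.1043]
tool_rot: [[0.552, 0.834, -0.0], [0.834, -0.552, -0.0], [-0.0, -0.0, -1.0]]
ft_force: [0.1, 0.2, -0.7]
grip_width: 0.0856
```

>>> move_arm:
  moves:
    - [0,0,-30,0]
    - [0,0,-75,0]
    - [0,0,-120,0]
    - [0,0,-130,0]
    - [0,0,-130,0]

```text
time_s: 6.65
position: [0.4634, -0.0262, 0.2355]
tool_rot: [[0.552, 0.834, 0.003], [0.834, -0.552, -0.001], [0.001, 0.003, -1.0]]
ft_force: [0.3, 0.4, -0.4]
grip_width: 0.0853
```

Run:
```python
from h import *
np.set_printoptions(precision=4,suppress=True)
s=env.observe(); print(s['position'],s['tool_rot'],s['q'],s['time_s'],abs(s['qvel']).max())
im=env.get_image('wrist')[:,:,::-1]
C=cam('wrist',s)
r,c=map(int,proj(C,(.463,-.026,.115))); print(r,c)
cv2.imwrite("pics/w3z.png",cv2.resize(im[max(0,r-75):r+75,max(0,c-95):c+95],None,fx=4,fy=4,interpolation=cv2.INTER_CUBIC))
cv2.imwrite("pics/w3.png",im)
```

```text
[ 0.4634 -0.0262  0.2355] [[ 0.5522  0.8337  0.0032]
 [ 0.8337 -0.5522 -0.001 ]
 [ 0.0009  0.0033 -1.    ]] [-17.9045  12.8844  86.8197   0.0004  80.1006  15.6132] 6.65 4.077742798068796
192 327
```

View pics/w3z.png

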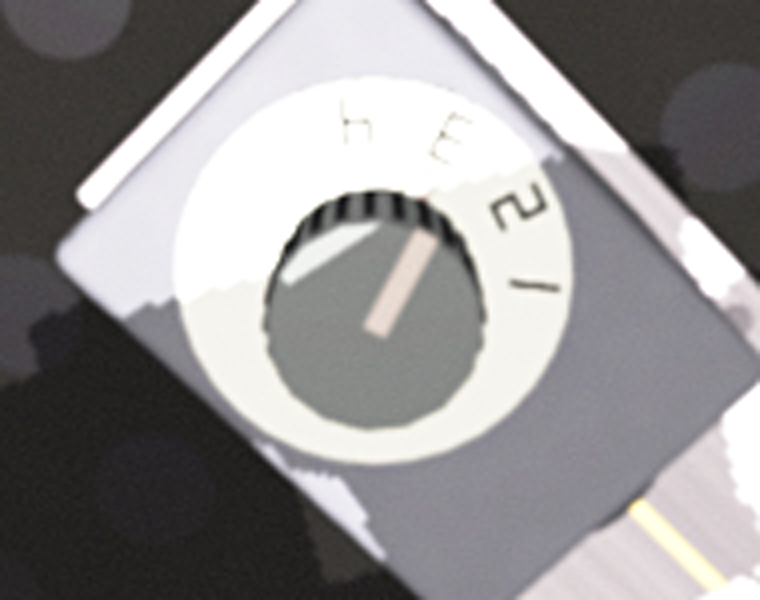

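View pics/w3.png

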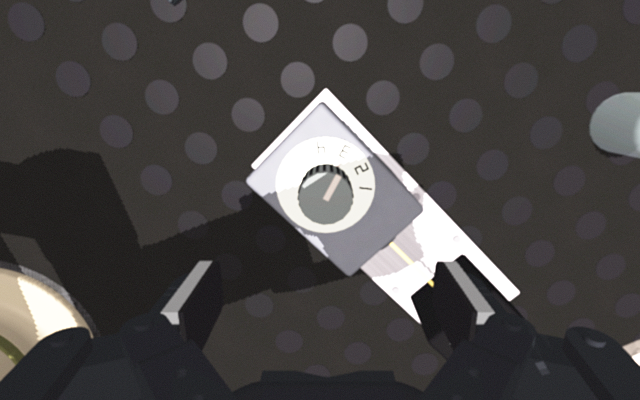

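The line now points at 3. Moving over the tray cell.

>>> move_arm:
  moves:
    - [30,-18,0,0.05]
    - [65,-40,0,0.15]
    - [100,-63,5,0.25]
    - [135,-85,10,0.35]
    - [170,-107,15,0.45]
    - [205,-130,20,0.5]
    - [222,-140,20,0.5]
    - [222,-140,20,0.5]
    - [222,-140,20,0.5]

```text
time_s: 7.6
position: [0.4683, 0.2359, 0.2127]
tool_rot: [[0.884, 0.468, -0.003], [0.468, -0.884, -0.001], [-0.003, -0.0, -1.0]]
ft_force: [0.6, -0.9, -0.2]
grip_width: 0.0852
```

Run:
```python
from h import *
np.set_printoptions(precision=4,suppress=True)
s=env.observe(); print(s['position'],s['tool_rot'],s['q'],s['time_s'],abs(s['qvel']).max())
np.savez('v4.npz',position=s['position'],tool_rot=s['tool_rot'])
im=env.get_image('wrist')[:,:,::-1]
cv2.imwrite("pics/w4.png",im)
C=cam('wrist',s)
for name,z in [('cell_centre',.029),('cell',.004),('window_a',.029)]:
    print(name,[(np.round(d['point'],1),round(d['conf'],2),atz(C,d['point'],z)) for d in env.tip_of('wrist',name)[:4]])
```

```text
[0.4683 0.2359 0.2127] [[ 0.884   0.4676 -0.003 ]
 [ 0.4676 -0.884  -0.0011]
 [-0.0031 -0.0005 -1.    ]] [13.7969 20.1609 80.1402 -0.0186 79.8781 75.9236] 7.6 1.6309600111613092
cell_centre [(array([ 92.7, 182.4]), 0.82, array([0.4715, 0.3816, 0.029 ])), (array([168.2, 324.1]), 0.66, array([0.47  , 0.2415, 0.029 ])), (array([112.2, 500.9]), 0.65, array([0.5878, 0.1269, 0.029 ]))]
cell [(array([107.5, 488.2]), 0.83, array([0.5899, 0.129 , 0.004 ])), (array([163.1, 324.4]), 0.8, array([0.4698, 0.2413, 0.004 ])), (array([ 96.2, 196.5]), 0.61, array([0.47  , 0.3772, 0.004 ]))]
window_a [(array([ 93.4, 207.1]), 0.8, array([0.481 , 0.3624, 0.029 ])), (array([149.8, 314.3]), 0.49, array([0.4809, 0.2573, 0.029 ])), (array([135.4, 487. ]), 0.47, array([0.5653, 0.1259, 0.029 ]))]
```

View pics/w4.png

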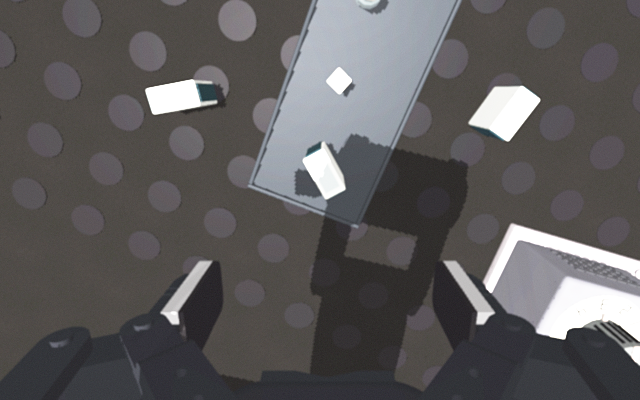

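Run:
```python
import cv2
im=cv2.imread('pics/w4.png'); cv2.imwrite('pics/w4z.png',cv2.resize(im[125:215,280:370],None,fx=6.5,fy=6.5,interpolation=cv2.INTER_CUBIC))
```

```text
(no output)
```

View pics/w4z.png

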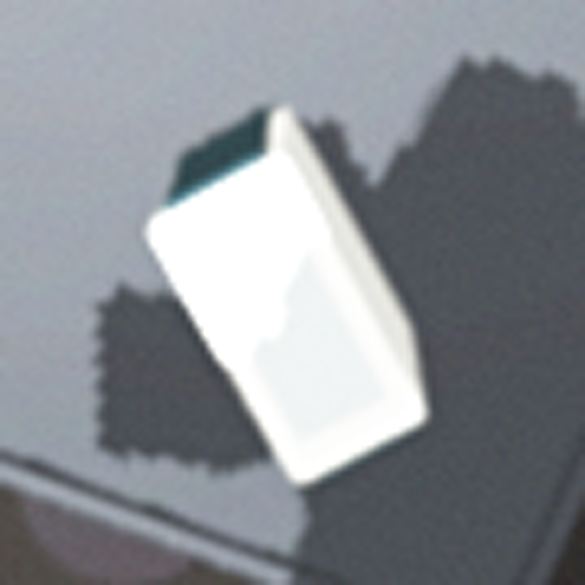

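The cell fills the middle of the crop, with its dark window on the upper-left end. The top-face corners are at crop (148,228), (278,148), (432,415) and (300,488).

Run:
```python
from h import *
np.set_printoptions(precision=4,suppress=True)
s=env.observe();C=cam('wrist',s)
P=[(125+y/6.5,280+x/6.5) for x,y in [(148,228),(278,148),(430,417),(301,487)]]
for z in (.054,):
    A=np.array([atz(C,p,z) for p in P]); print(A)
    print('ctr',A.mean(0),'sides',np.linalg.norm(A-np.roll(A,-1,0),axis=1))
    v=(A[0]+A[1]-A[2]-A[3])/2; print('long dir deg',np.degrees(np.arctan2(v[1],v[0])))
    for a,b in((0,3),(1,2)): v=A[a]-A[b]; print(np.degrees(np.arctan2(v[1],v[0])))
x=s['tool_rot'][:,0];print('tool x yaw',np.degrees(np.arctan2(x[1],x[0])))
```

```text
[[0.4733 0.2624 0.054 ]
 [0.4906 0.2522 0.054 ]
 [0.468  0.2174 0.054 ]
 [0.4513 0.2281 0.054 ]]
ctr [0.4708 0.24   0.054 ] sides [0.0201 0.0415 0.0199 0.0408]
long dir deg 57.142465989148945
57.22222554992577
57.06407884824883
tool x yaw 27.749623031119256
```

The sides come out at 20 x 41 mm at z = 0.054, so the size and height fit. The long axis is at 57.1°. I'll align with it, descend partway and look again.

>>> move_arm:
  moves:
    - [4,-2.5,20,-0.12]
    - [4,-2.5,45,-0.26]
    - [4,-2.5,65,-0.4]
    - [4,-2.5,75,-0.513]
    - [4,-2.5,75,-0.513]
    - [4,-2.5,75,-0.513]
  grip: 0

```text
time_s: 8.4
position: [0.4715, 0.2399, 0.1398]
tool_rot: [[0.545, 0.839, 0.001], [0.839, -0.545, 0.0], [0.0, 0.0, -1.0]]
ft_force: [-1.0, -0.4, 0.6]
grip_width: 0.0854
```

Run:
```python
from h import *
np.set_printoptions(precision=4,suppress=True)
s=env.observe(); print(s['position'],s['tool_rot'],s['q'],s['time_s'],abs(s['qvel']).max())
np.savez('v5.npz',position=s['position'],tool_rot=s['tool_rot'])
im=env.get_image('wrist')[:,:,::-1].copy()
cv2.imwrite("pics/w5.png",im)
C=cam('wrist',s)
r,c=map(int,proj(C,(.4708,.24,.054))); print(r,c, proj(C,(.4708,.24,.054)))
r0,c0=max(r-75,0),c-75
cv2.imwrite("pics/w5z.png",cv2.resize(im[r0:r+75,c0:c+75],None,fx=4,fy=4,interpolation=cv2.INTER_CUBIC)); print(r0,c0)
```

```text
[0.4715 0.2399 0.1398] [[ 0.5446  0.8387  0.0006]
 [ 0.8387 -0.5446  0.0001]
 [ 0.0004  0.0004 -1.    ]] [14.1361 24.6852 86.1036 -0.0003 69.1782 47.1305] 8.4 0.8112775770384978
206 327 (np.float64(206.8479659262642), np.float64(327.822239890682))
131 252
```

View pics/w5z.png

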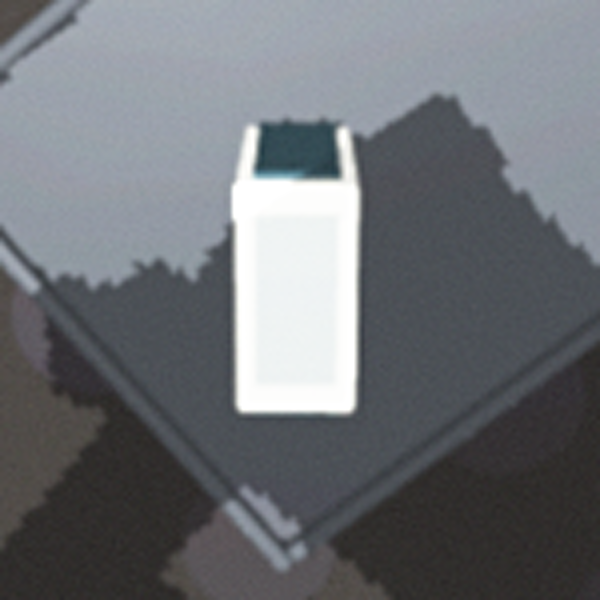

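View pics/w5.png

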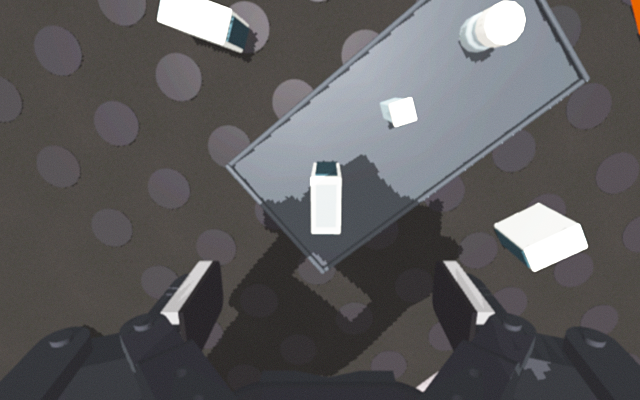

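Run:
```python
from h import *
np.set_printoptions(precision=4,suppress=True)
v=np.load('v4.npz');C4=cam('wrist',v);v5=np.load('v5.npz');C5=cam('wrist',v5)
P4=[(125+y/6.5,280+x/6.5) for x,y in [(148,228),(278,148),(430,417),(301,487)]]
P5=[(131+y/4,252+x/4) for x,y in [(233,182),(359,180),(356,413),(236,413)]]
A=np.array([atz(C5,p,.054) for p in P5]);print(A,A.mean(0),np.linalg.norm(A-np.roll(A,-1,0),axis=1))
for a,b in((0,3),(1,2)): w=A[a]-A[b]; print(np.degrees(np.arctan2(w[1],w[0])))
for p,q in zip(P4,P5): print(tri([ray(C4,p),ray(C5,q)]))
print('in tool',v5['tool_rot'].T@(A.mean(0)-v5['position']))
```

```text
[[0.4725 0.2637 0.054 ]
 [0.4899 0.2528 0.054 ]
 [0.4676 0.2185 0.054 ]
 [0.4504 0.2297 0.054 ]] [0.4701 0.2412 0.054 ] [0.0205 0.0409 0.0205 0.0405]
56.993721387512004
56.99887347409738
(array([0.472 , 0.2631, 0.0498]), [0.0002439062455463407, 0.00024390624554640646])
(array([0.4902, 0.2531, 0.0548]), [0.00024182384574482574, 0.00024182384574487166])
(array([0.4676, 0.2182, 0.0529]), [0.00012686638453816628, 0.0001268663845380786])
(array([0.4497, 0.2284, 0.0498]), [0.0003586262081042869, 0.0003586262081043006])
in tool [ 0.0002 -0.0019  0.0858]
```

Top height measures about 0.052 and the centre agrees within 1 mm. Descending and gripping.

>>> move_arm:
  moves:
    - [0,-1.5,40,0]
    - [0,-1.5,80,0]
    - [0,-1.5,105,0]
    - [0,-1.5,120,0]
    - [0,-1.5,125,0]
    - [0,-1.5,125,0]
  grip: 0

```text
time_s: 9.05
position: [0.4703, 0.2411, 0.0147]
tool_rot: [[0.542, 0.84, 0.0], [0.84, -0.542, 0.0], [0.0, 0.0, -1.0]]
ft_force: [0.5, -0.2, 1.3]
grip_width: 0.0857
```

>>> move_arm:
  moves:
    - [0,0,0,0]
    - [0,0,0,0]
    - [0,0,0,0]
    - [0,0,0,0]
    - [0,0,0,0]
    - [0,0,0,0]
    - [0,0,0,0]
    - [0,0,0,0]
  grip: 1
  grip_force: 30

```text
time_s: 9.85
position: [0.4701, 0.2413, 0.0147]
tool_rot: [[0.541, 0.841, 0.001], [0.841, -0.541, 0.0], [0.001, 0.0, -1.0]]
ft_force: [-1.0, 0.2, 5.3]
grip_width: 0.0198
```

>>> move_arm:
  moves:
    - [0,0,-5,0]
    - [0,0,-20,0]
    - [0,0,-50,0]
    - [0,0,-90,0]
    - [0,0,-130,0]
    - [0,0,-150,0]
    - [0,0,-150,0]
    - [0,0,-150,0]

```text
time_s: 10.65
position: [0.4695, 0.241, 0.1636]
tool_rot: [[0.541, 0.841, -0.001], [0.841, -0.541, -0.0], [-0.001, -0.001, -1.0]]
ft_force: [0.1, -0.5, -1.4]
grip_width: 0.0195
```

Run:
```python
from h import *
np.set_printoptions(precision=4,suppress=True)
s=env.observe(); print(s['position'],s['tool_rot'],s['q'],s['time_s'])
cv2.imwrite("pics/w6.png",env.get_image('wrist')[:,:,::-1])
cv2.imwrite("pics/s6.png",env.get_image('scene')[:,:,::-1])
```

```text
[0.4695 0.241  0.1636] [[ 0.5413  0.8408 -0.0011]
 [ 0.8408 -0.5413 -0.0003]
 [-0.0008 -0.0007 -1.    ]] [14.3123 23.1012 84.2746 -0.0006 72.6877 47.0879] 10.65
```

View pics/w6.png

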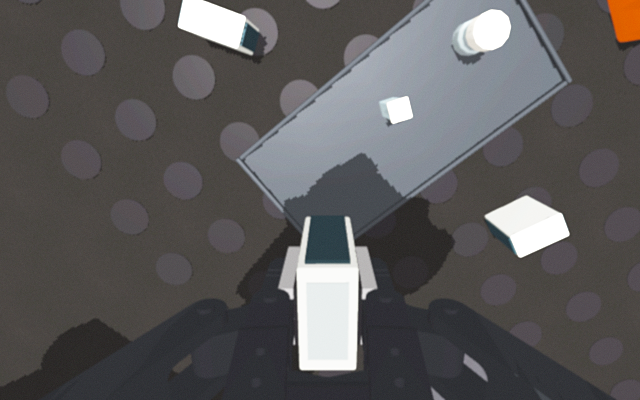

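View pics/s6.png

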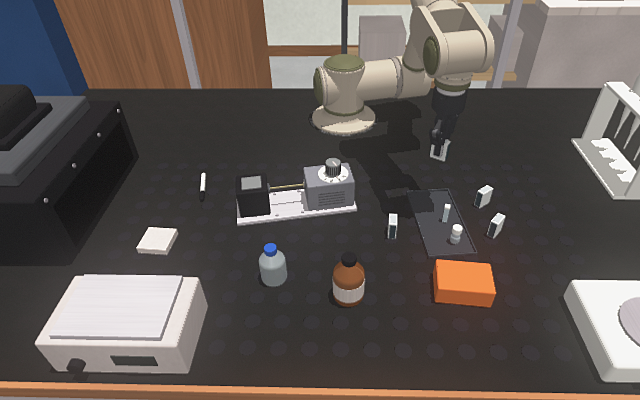

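Held at 19.5 mm. The cell's top face spans about (300,265) to (357,369), with the window on the near end and the fingers on the frosted faces.

Run:
```python
from h import *
np.set_printoptions(precision=4,suppress=True)
s=env.observe();C=cam('wrist',s);R=s['tool_rot'];p=s['position']
P=[(265,301),(263,357.5),(369,357),(370,299)]
for dz in (.0393,.036,.042):
    A=np.array([R.T@(atz(C,q,p[2]+dz)-p) for q in P]); print(dz,A.mean(0),np.linalg.norm(A-np.roll(A,-1,0),axis=1)); 
A=np.array([R.T@(atz(C,q,p[2]+.0393)-p) for q in P]);print(A)
x=R[:,0]; ty=np.degrees(np.arctan2(x[1],x[0])); print(ty)
# target
o=np.array([.4865,-.149]); yaw=11.3
print('spin',-np.radians(90+yaw-ty))
for z in (.1636,):
    d=np.r_[o-p[:2],0]; print('delta tool',R.T@d*1000)
```

```text
0.0393 [ 0.0009 -0.0007 -0.0393] [0.018  0.0411 0.0204 0.0409]
0.036 [-0.0015 -0.0007 -0.036 ] [0.0186 0.0425 0.021  0.0422]
0.042 [ 0.0028 -0.0007 -0.042 ] [0.0175 0.0401 0.0198 0.0398]
[[ 0.021  -0.0095 -0.0393]
 [ 0.0217  0.0084 -0.0394]
 [-0.0194  0.0093 -0.0393]
 [-0.0199 -0.0111 -0.0392]]
57.224375369735036
spin -0.7692647696712319
delta tool [-318.5082  225.6342    0.2601]
```

>>> move_arm:
  moves:
    - [-20,15,-20,-0.05]
    - [-50,35,-20,-0.12]
    - [-85,60,-20,-0.22]
    - [-120,85,-20,-0.32]
    - [-155,110,-20,-0.42]
    - [-190,135,-20,-0.52]
    - [-225,160,-20,-0.62]
    - [-260,185,-20,-0.7]
    - [-295,208,-20,-0.769]
    - [-318,226,-20,-0.769]
    - [-318,226,-20,-0.769]
    - [-318,226,-20,-0.769]

```text
time_s: 11.95
position: [0.4873, -0.1484, 0.183]
tool_rot: [[-0.194, 0.981, -0.002], [0.981, 0.194, 0.002], [0.002, -0.002, -1.0]]
ft_force: [0.1, 0.1, -0.9]
grip_width: 0.0196
```

Run:
```python
from h import *
np.set_printoptions(precision=4,suppress=True)
s=env.observe(); print(s['position'],s['tool_rot'],s['q'],s['time_s'])
cv2.imwrite("pics/w7.png",env.get_image('wrist')[:,:,::-1])
cv2.imwrite("pics/t7.png",env.get_image('top')[:,:,::-1])
```

```text
[ 0.4873 -0.1484  0.183 ] [[-0.1944  0.9809 -0.0024]
 [ 0.9809  0.1944  0.0017]
 [ 0.0021 -0.002  -1.    ]] [-30.2826  20.2796  85.2909   0.0159  74.5948 -41.4991] 11.95
```

View pics/w7.png

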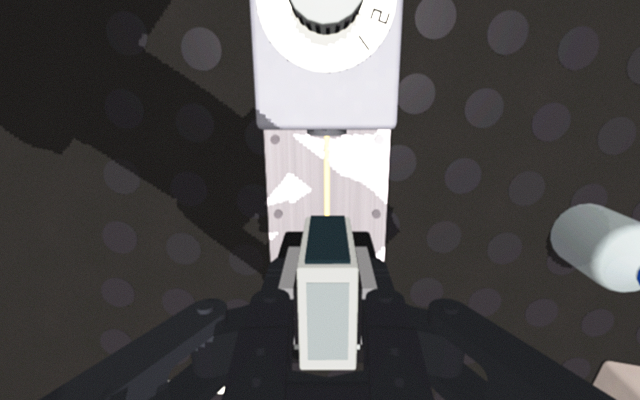

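View pics/t7.png

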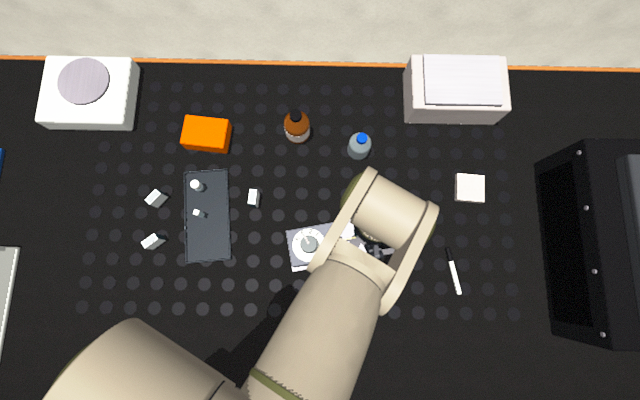

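The beam is at column 326, rows 137 to 215. The lamp's top near edge runs (258,127) to (398,126). I'll compute the sideways offset.

Run:
```python
from h import *
np.set_printoptions(precision=4,suppress=True)
im=cv2.imread('pics/w7.png').astype(int)
for r in (145,160,175,190,205):
    y=im[r,310:342]; w=np.clip((y[:,2]-y[:,0])-15,0,None); print(r, 310+(w*np.arange(32)).sum()/max(w.sum(),1), w.sum())
s=env.observe();C=cam('wrist',s);R=s['tool_rot'];p=s['position']
f=lambda q,z:R.T@(atz(C,q,z)-p)*1000
print('beam',[f(q,.07) for q in ((145,326.5),(205,326.5))])
print('lamp edge corners',[f(q,.095) for q in ((128,256),(127,399))], 'ring front',f((136,326.5),.07))
print('cell top',[f(q,p[2]+.0393) for q in ((264,301),(264,357.5),(369,356.5),(369,299.5))])
im=cv2.imread('pics/w7.png');cv2.imwrite('pics/w7z.png',cv2.resize(im[110:230,245:410],None,fx=4.5,fy=4.5,interpolation=cv2.INTER_CUBIC))
```

```text
145 325.59090909090907 44
160 324.27272727272725 77
175 326.1417322834646 127
190 326.2313432835821 134
205 326.22627737226276 137
beam [array([ 37.5134,  -0.9326, 113.7201]), array([ -7.3972,  -0.9243, 113.6608])]
lamp edge corners [array([ 51.9057, -45.6565,  88.7894]), array([52.6143, 45.1046, 88.6883])] ring front [ 43.8803  -0.9338 113.7286]
cell top [array([ 21.9737,  -8.7183, -39.2612]), array([ 21.9995,   9.2648, -39.2814]), array([-18.6937,   9.9329, -39.3359]), array([-18.7322, -10.0697, -39.3135])]
```

View pics/w7z.png

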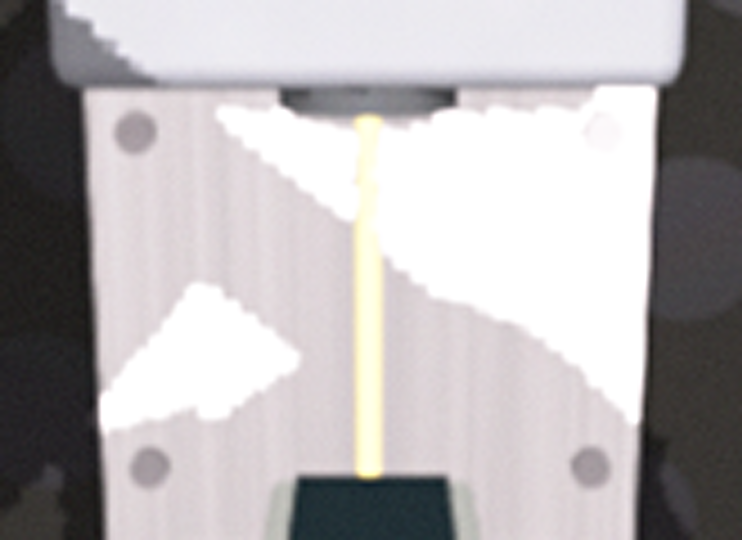

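Beam parallel, offset about -0.9 mm, and the gap is centred. Descending.

>>> move_arm:
  moves:
    - [0,-0.8,30,0]
    - [0,-0.8,65,0]
    - [0,-0.8,95,0]
    - [0,-0.8,115,0]
    - [0,-0.8,124,0]
    - [0,-0.8,127,0]
    - [0,-0.8,127,0]
    - [0,-0.8,127,0]
    - [0,-0.8,127,0]

```text
time_s: 12.95
position: [0.4874, -0.1488, 0.0582]
tool_rot: [[-0.196, 0.981, 0.001], [0.981, 0.196, -0.001], [-0.001, 0.001, -1.0]]
ft_force: [0.3, 0.0, -0.1]
grip_width: 0.0197
```

Run:
```python
from h import *
np.set_printoptions(precision=4,suppress=True)
s=env.observe(); print(s['position'],s['tool_rot'],s['q'],s['time_s'],s['ft_force'],s['wrist_torque'],s['grip_width'])
im=env.get_image('wrist')[:,:,::-1].copy(); cv2.imwrite("pics/w8.png",im)
sc=env.get_image('scene')[:,:,::-1].copy(); cv2.imwrite("pics/s8z.png",cv2.resize(sc[140:240,220:380],None,fx=5,fy=5,interpolation=cv2.INTER_CUBIC))
C=cam('wrist',s);R=s['tool_rot'];p=s['position']
f=lambda q,z:R.T@(atz(C,q,z)-p)*1000
for n in ('collar_grip','beam_mid','cell_centre'): print(n,env.tip_of('wrist',n)[:2],env.tip_of('scene',n)[:1])
```

```text
[ 0.4874 -0.1488  0.0582] [[-0.1958  0.9806  0.0015]
 [ 0.9806  0.1958 -0.0008]
 [-0.0011  0.0013 -1.    ]] [-30.3092  29.3691  94.8642   0.0019  55.6696 -41.6034] 12.95 [ 0.3014  0.0402 -0.0517] [-0.0183 -0.0381  0.0106] 0.01965110903132116
collar_grip [{'point': [236.2, 328.3], 'conf': 0.46}] [{'point': [164.4, 333.7], 'conf': 0.6}]
beam_mid [] [{'point': [185.5, 284.1], 'conf': 0.59}]
cell_centre [{'point': [282.4, 328.4], 'conf': 0.69}] [{'point': [231.8, 389.7], 'conf': 0.78}]
```

View pics/w8.png

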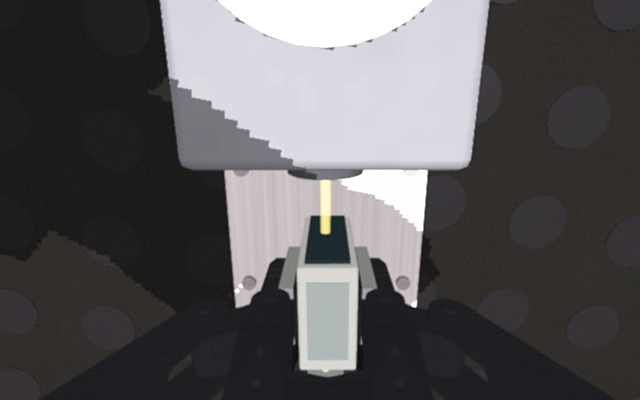

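View pics/s8z.png

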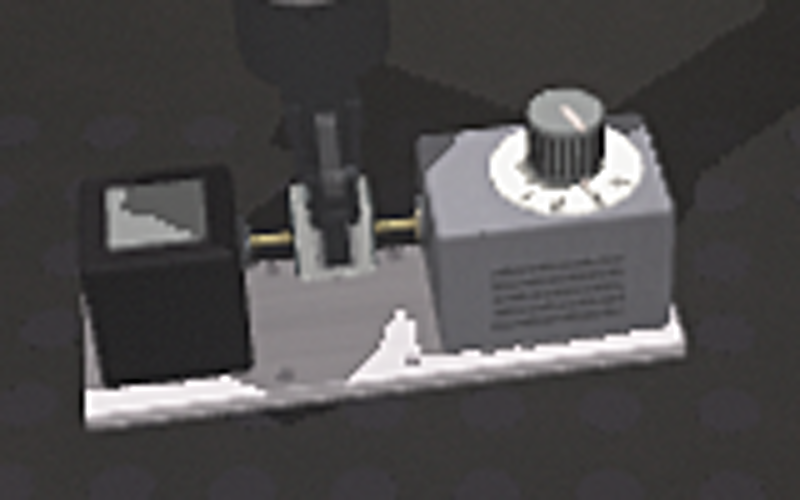

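Run:
```python
from h import *
np.set_printoptions(precision=4,suppress=True)
s=env.observe();C=cam('wrist',s);R=s['tool_rot'];p=s['position'];print(p,s['time_s'])
for h in (-22,-15,-12,-10,-5,0,5,22,25): print(h,np.round(proj(C,p+R@np.array([.0214,0,-.0143-h/1000])),1))
f=lambda q,z:R.T@(atz(C,q,z)-p)*1000
print('beam',f((190,325.5),.07),f((225,325.5),.07),'lamp edge',f((168,184),.095),f((168,471),.095),'ring',f((178,325.5),.07))
cv2.imwrite('pics/w8z.png',cv2.resize(cv2.imread('pics/w8.png')[150:400,230:430],None,fx=2.4,fy=2.4,interpolation=cv2.INTER_CUBIC))
```

```text
[ 0.487  -0.1487  0.0573] 13.35
-22 [216.2 328.1]
-15 [221.7 328.1]
-12 [224.3 328.1]
-10 [226.  328.1]
-5 [230.5 328.2]
0 [235.4 328.2]
5 [240.6 328.2]
22 [261.4 328.4]
25 [265.7 328.4]
beam [ 39.0706  -1.0375 -12.6507] [ 25.0355  -1.0462 -12.6509] lamp edge [ 52.7215 -43.0535 -37.65  ] [ 52.7919  42.4226 -37.6509] ring [ 43.6957  -1.0346 -12.6506]
```

View pics/w8z.png

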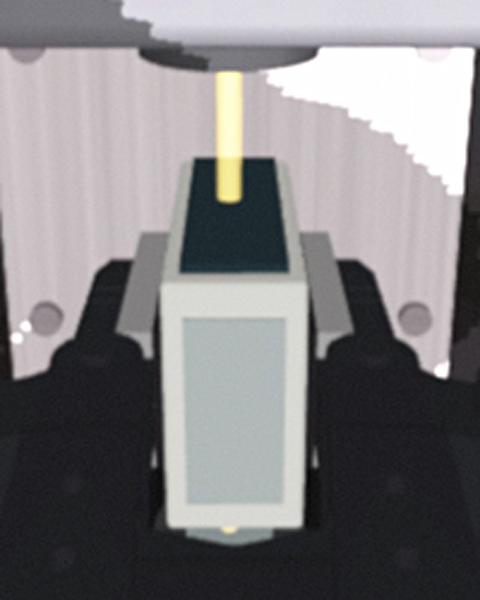

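The beam ends on the window at about (325.5,233). That puts the cell about 1.5 mm high and about 1 mm sideways, so I'll trim it slightly.

>>> move_arm:
  moves:
    - [0,-1,1,0]
    - [0,-1,1,0]
    - [0,-1,1,0]
    - [0,-1,1,0]
    - [0,-1,1,0]
    - [0,-1,1,0]
    - [0,-1,1,0]
    - [0,-1,1,0]

```text
time_s: 14.15
position: [0.4861, -0.1489, 0.0563]
tool_rot: [[-0.196, 0.981, -0.0], [0.981, 0.196, -0.0], [-0.0, -0.0, -1.0]]
ft_force: [0.5, -0.2, -1.2]
grip_width: 0.0197
```

Run:
```python
from h import *
np.set_printoptions(precision=4,suppress=True)
s=env.observe();print(s['position'],s['tool_rot'][:,2],s['time_s'],abs(s['qvel']).max(),s['ft_force'],s['grip_width'])
im=env.get_image('wrist')[:,:,::-1]
cv2.imwrite('pics/w9z.png',cv2.resize(im[150:400,230:430],None,fx=2.4,fy=2.4,interpolation=cv2.INTER_CUBIC))
```

```text
[ 0.4861 -0.1489  0.0563] [-0. -0. -1.] 14.15 0.08285504648034824 [ 0.5229 -0.1652 -1.1904] 0.019661072935207618
```

View pics/w9z.png

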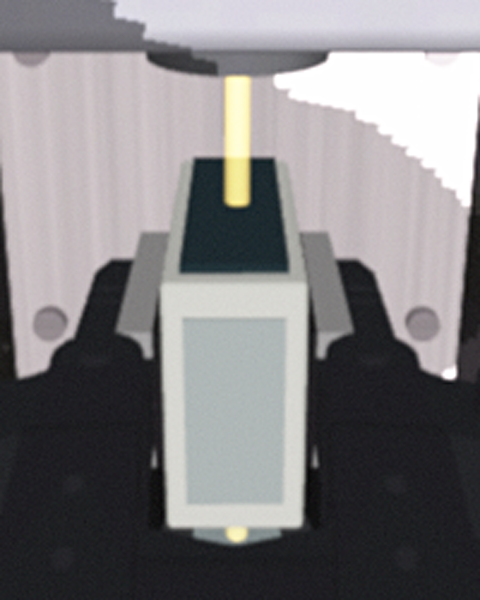

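The beam now meets the window centre (crop column 237 against 234), and the arm is still. Handing in.

Run:
```python
from rig import env
print(env.close_job())
```

```text
the job is handed in; nothing more can be done
None
```

I turned the collar from 2 to 3, lifted the tray cell by its frosted faces, and handed the job in with the cell held in the middle of the gap. No verdict is reported; the robot's clock stood at about 14.2 s of the 53 s allowed.

**Collar:** after I let go, the white line pointed at 3 in the wrist view. It still pointed there in the scene view with the cell in place.

**Cell:** the fingers held it at 19.7 mm opening, with no finger seen on a window. The last wrist picture shows the beam within about 1 mm of the window centre sideways and about 1–2 mm in height, with the tool vertical. The cell's ends are well clear of both lens rings, and the wrist force was about 1 N with the arm still.

**Disagreements:**
- In the last check, the network marked a look-alike cell in the scene view instead of the held one.
- It also found no beam point in the final wrist view.
- Some of its other early points were off by several centimetres.

For these I used edges I measured in the wrist views, which matched the given sizes and heights within 2–4 mm.

**Bystanders:** the pictures I took after the lift showed nothing else moved.

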